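# Gauge a sausage-stuffing tube

### The arm

A 7-joint arm with a two-finger parallel gripper is mounted at the origin on the work surface. World frame = base frame: x ahead of the robot, y to its left, z up, the work surface at z = 0. Lengths are in m, angles in rad, forces in N, time in s.
With the tool pointing down it reaches from about 0.4 to 0.85 m from the base axis. Payload 4.5 kg.
Tool frame: the origin (TCP) lies on the centre line of the jaws, within the pads' length; the fingertips stand r.tip_extent ahead of it and the grasp point (between the pads) is the TCP (r.tip_extent is the distance from the TCP to the fingertips, in m); z points along the fingers, y is the line along which they close (so a half turn about z gives the same grasp; the last joint's range is limited). The gripper opens to 88 mm and grips with 3 to 60 N. Pads are 18 mm wide; open, the fingers measure 123 mm over their backs; the gripper's body (75 mm by 187 mm) begins 45 mm behind the grasp point.
Start: joints at [-1.116, 0.689, -0.195, 1.565, 0.157, 0.902, -0.215], TCP at [0.255, 0.571, 0.258] pointing down, gripper open.
Joint ranges: [-3.01, 3.01], [-0.46, 2.08], [-1.47, 1.51], [0.13, 2.56], [-1, 4.14], [0.04, 2.09], [-2.66, 2.66]. Speed limits (rad/s): [2.57, 2.57, 3.14, 3.14, 3.14, 3.14, 3.14].

### API

Orientations are given as a unit quaternion [x, y, z, w].
In Python, from plant import sensors, vision, finish_job, r gives the robot as it stands. The module is installed in compiled form; this text tells all that it offers.
- The arm moves only by the tool step_arm, never from a script. Its argument "steps" is a list of rows, each a list of 2 entries, a list of its own where there are three numbers: the shift along the tool's x, y, z in cm, then the turn, a rotation vector about the tool's x, y, z in degrees. A call has 1 to 12 rows; each row shifts and turns the commanded pose from where the row before left it, along the tool's axes as they then stand; what a row does not reach is not made up. A row lasts 1/8 s, in which the tool goes at most 62.5 mm and 10.7 degrees, less where a joint would pass 70% of its speed; a pose out of reach is approached as far as the arm can. A call with a gripper value outside its range is refused whole. "claw" is the opening, from -1 (shut) to 1 (fully open), set as the call begins (left out, the last holds). The fingers move at their own pace and stop on an object; "grip_force" is the grip in N (left out, the last holds). Time passes only in rows, so rows that do not move let the fingers close. It gives the time, the measured TCP pose, the force, the opening and the grip force at its end, in the units of the state.
- sensors.get_state(): the state, without advancing time (a new reading comes with each control period).
- vision.snapshot(name): name is "scene" or "top" or "wrist"; returns a dict with "img" (480x640x3 uint8, red, green, blue), "fx", "fy", "cx", "cy" (pixels), "k1" (the pictures are not rectified: a ray, as slopes to the right and down, at radius r is drawn at 1 + k1 r^2 times it, then the intrinsics apply), "position" and "rotation" of the camera in the world. Camera axes: x right, y down, z forward; pixel columns grow to the right and rows downward; lengths in m; the calibration is good to about 2 mm. A picture is of the moment at which its call begins. There is no depth.
- finish_job(): hands the job in; it is judged then, once.
The state is a dict: "clock": time; "q": joint angles; "qd": joint speeds; "joint_torque": joint torques, N m; "tool_pos": TCP position; "eef_rot": TCP orientation; "contact_force": force on the tool from outside, world axes, zero at the start; "moment": the same for the moment, N m; "opening": opening from 0.0 (shut) to 1.0 (fully open); "finger_force": force on a finger pad.
Only numpy, scipy, OpenCV 4.12 (cv2) and the standard library are available. Lean on these libraries where they do the work, as an engineer would, in place of code of your own. Each camera call takes 0.05 s, during which the arm holds its last target. There are 200 camera calls.

### The job

Stand the steel stuffing tube with the blue band on its flange in the bench caliper, between the two blades, and let go of it. Then, moving the jaw only by its red thumb block and never touching the blades, slide it gently shut until the tube is lightly held between both blades, with only a few newtons and without making the moving blade lean noticeably. Take the hand away and leave the tube there upright, lightly held so that its size can be read, with the board's other parts and the mug undisturbed.

Things in the scene. Friction and masses are not known exactly. Their poses are not given: they have to be found in the camera images.
- bed (a point): Middle of the measuring place, on top of the fixed caliper's white base plate (150 x 210 mm, 10 mm high). Caliper axes: x square to the beam, from the blades' free tips to the beam; y along the beam, from the fixed blade to the moving one; z up. From here the beam's middle is at x = +55 mm, the blade tips at x = -35 mm. A tube stands well with its centre at x = -15 to +15 mm.
- fixed_blade (a point): Point on the fixed blade's measuring face (a plane square to y), 55 mm from the beam's middle, at mid height; it lies at y = -30 mm, z = +22 mm from bed; axes as bed. Both blades are steel, 10 mm thick, 22 mm high, 21 to 43 mm above the table: a tube's flange passes under them.
- slide (a joint): Opening of the caliper in m: the gap between the two blades' measuring faces (0 = shut, 0.09 = fully open). The carriage drags with about 4 N of friction all along the beam and stays where it is left, so a light grip on the tube remains after the hand is removed.
- thumb_block (a point): Centre of the red thumb block on the carriage, over the beam; axes as bed. 30 (x) by 26 (y) by 34 mm high, 44 to 78 mm above the table. Its outer face is at y = +13 mm, flush with the carriage's end (34 mm wide); behind it are only the beam and its end post, up to 44 mm above the table. Pushed towards -y it closes the jaw. The moving blade's face is at y = -37 mm.
- jaw_blade (a point): Point on the moving blade's measuring face, 55 mm from the beam's middle, at mid height (32 mm above the table); its y points away from the fixed blade. The blade is sprung on the carriage about an upright pivot at the beam (50 N m/rad, about 16 N per mm here): pressed on a part it leans back; about 14 N here leans it by 0.015 rad, which is already too hard.
- jaw: The moving steel blade itself, 90 x 10 x 22 mm. Origin at table height on its pivot under the middle of the beam, in the plane of its measuring face; axes as bed when it does not lean.
- anvil: The fixed steel blade, 90 x 10 x 22 mm, with its root block on the beam. Origin 10 mm below bed and at x = +10 mm, y = +20 mm from it; axes as bed.
- steel_tube_mid (a point): Centre, half-way up, of the bright steel stuffing tube with a blue band: 85 mm tall, standing on a 46 mm wide, 4 mm thick flange; the tube itself is 30 to 38 mm across outside (worn: its true size is what is to be gauged). z is its axis, up. About 0.1 to 0.2 kg. It starts standing on the yellow board.
- steel_tube: The same steel tube, origin at the centre of its underside.
- green_tube_mid (a point): Centre, half-way up, of a green plastic stuffing tube, 85 mm tall, 43 mm across, flange 56 mm. It stands on the board; to be left alone.
- pusher_mid (a point): Centre, half-way up, of a wooden pusher, 90 mm tall, 26 mm across with a 40 mm foot. It stands on the board; to be left alone.
- board: Yellow cutting board, 220 x 320 x 12 mm, fixed; origin at the centre of its underside, longer side along its y. The steel tube, green tube and pusher stand about 90 mm apart in a row along its y, in any order.
- mug: White mug, 80 mm wide, 90 mm tall, origin under its centre; stands beyond the board; to be left alone.

How it is judged:
By the outcome, as a careful person would: the job done as asked, in the order asked, and still so for the second after the job is handed in, with the robot touching nothing.
It also fails if it takes over 54 s, if anything falls off the work surface, if the arm or the gripper's body presses on something with over 40 N, if the wrist force passes 120 N, or if a joint passes its speed limit or range.

## Working session

There is one attempt and no reset: what is moved stays moved. The work goes in short steps, Python scripts to look and compute and a tool call to move; the robot and the scene stay as the last step left them, time stands still between calls to the robot, and variables do not carry over. Pictures are saved under pics/ and viewed, at most 10 in all, crops included, and the job is handed in when it is done.

Besides the shell and the picture viewer there is one more tool, called in YAML: its name, and indented under it one key for each argument. step_arm: Moves the arm, as the interface text tells. Its arguments: {"type":"object","properties":{"steps":{"type":"array"},"claw":{"type":"number"},"grip_force":{"type":"number"}},"required":["steps"]}

```bash
mkdir -p pics; cat > h.py <<'E'
import numpy as np, cv2
from plant import sensors, vision, finish_job, r
from scipy.spatial.transform import Rotation as R
def snap(name,fn):
    s=vision.snapshot(name); cv2.imwrite(f'pics/{fn}.png',s['img'][:,:,::-1]); 
    np.savez(f'pics/{fn}.npz',**{k:s[k] for k in s}); return s
def ray(s,u,v):
    K=np.array([[s['fx'],0,s['cx']],[0,s['fy'],s['cy']],[0,0,1.]],float)
    p=cv2.undistortPoints(np.array([[[u,v]]],float),K,np.array([float(s['k1']),0,0,0]))[0,0]
    Rm=np.array(s['rotation']); Rm=Rm if Rm.shape==(3,3) else R.from_quat(Rm).as_matrix()
    return np.array(s['position']),Rm@np.array([p[0],p[1],1])
def onz(s,u,v,z):
    o,d=ray(s,u,v); return o+d*(z-o[2])/d[2]
def proj(s,P):
    Rm=np.array(s['rotation']); Rm=Rm if Rm.shape==(3,3) else R.from_quat(Rm).as_matrix()
    c=Rm.T@(np.array(P)-np.array(s['position'])); a,b=c[0]/c[2],c[1]/c[2]; f=1+float(s['k1'])*(a*a+b*b)
    return s['fx']*a*f+s['cx'],s['fy']*b*f+s['cy']
E
python3 - <<'E'
from h import *
for n in('top','scene'):
    s=snap(n,n+'1'); print(n,s['position'],s['rotation'],s['fx'],s['k1'])
st=sensors.get_state(); print(st, r.tip_extent)
E
```

```text
top [ 0.49690529 -0.04165782  1.13574958] [-0.70491134  0.7068422  -0.04685696  0.03575655] 524.8412759535757 -0.15515634031916156
scene [1.17825687 0.0426691  0.61833174] [ 0.61223845  0.69490193 -0.28705531 -0.24469294] 503.7011832092188 -0.05963359212280634
{'clock': 0.1, 'q': array([-1.11622147,  0.68991124, -0.19451418,  1.5662314 ,  0.15729272,
        0.90251152, -0.21509143]), 'qd': array([-0.00167254,  0.00061201,  0.00033862, -0.00337422, -0.00101265,
       -0.00062822, -0.00073137]), 'joint_torque': array([-3.09897143e-03, -5.28495133e+01, -1.27170134e+00, -1.53835613e+01,
       -5.26461157e-02,  2.02034556e-03,  3.98344969e-05]), 'tool_pos': array([0.25511209, 0.56997336, 0.25698541]), 'eef_rot': array([ 2.08802177e-01,  9.77957541e-01, -8.27919901e-04, -1.15252076e-04]), 'contact_force': array([0.09192613, 0.24814848, 0.38200784]), 'moment': array([-0.02795574, -0.02255918,  0.0203692 ]), 'finger_force': 0.0, 'opening': 0.9984376912840595} 0.019
```

View pics/top1.png

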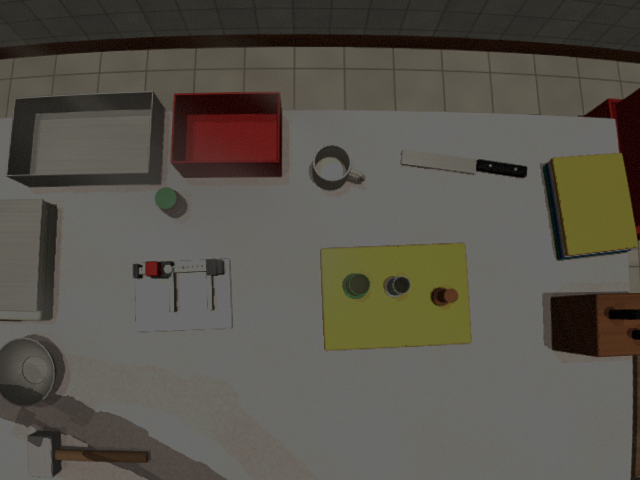

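View pics/scene1.png

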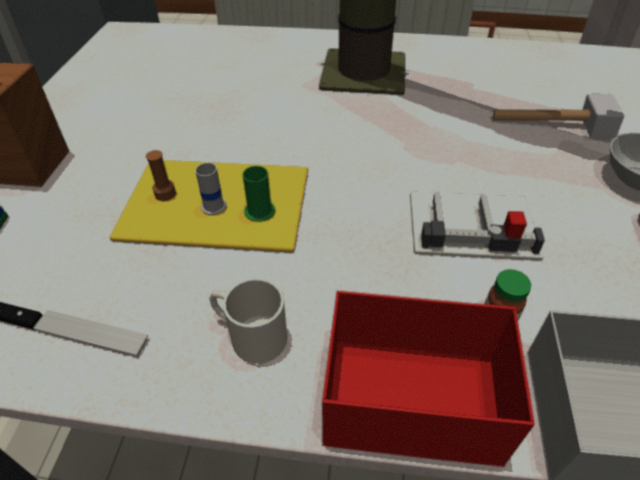

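```bash
python3 - <<'E'
from h import *
s=dict(np.load('pics/top1.npz'))
for n,u,v,z in [('steeltop',399,285,.097),('greentop',358,285,.097),('pushertop',449,296,.102),('board',396,297,.012),('thumb',153,269,.078),('mug',331,165,.09),('plateTL',135,262,.01),('plateTR',231,259,.01),('plateBR',232,328,.01),('plateBL',136,331,.01)]:
    print(n,onz(s,u,v,z).round(4))
i=s['img']
cv2.imwrite('pics/c1.png',np.clip(cv2.resize(i[245:345,125:245,::-1],None,fx=6,fy=6,interpolation=cv2.INTER_CUBIC).astype(float)*1.7,0,255))
j=dict(np.load('pics/scene1.npz'))
for p in [(0.255,.57,.257),(0,0,0)]: print(proj(j,p))
E
```

```text
steeltop [ 0.5457 -0.2301  0.097 ]
greentop [ 0.5462 -0.148   0.097 ]
pushertop [ 0.5227 -0.3299  0.102 ]
board [ 0.5239 -0.2385  0.012 ]
thumb [0.5799 0.2674 0.078 ]
mug [ 0.7927 -0.0968  0.09  ]
plateTL [0.6005 0.3281 0.01  ]
plateTR [0.607  0.1166 0.01  ]
plateBR [0.4591 0.1129 0.01  ]
plateBL [0.451 0.322 0.01 ]
(np.float64(684.5319883216973), np.float64(30.183070986372115))
(np.float64(363.1283369863402), np.float64(72.01515774419926))[ WARN:0@0.839] global loadsave.cpp:1063 imwrite_ Unsupported depth image for selected encoder is fallbacked to CV_8U.
```

View pics/c1.png

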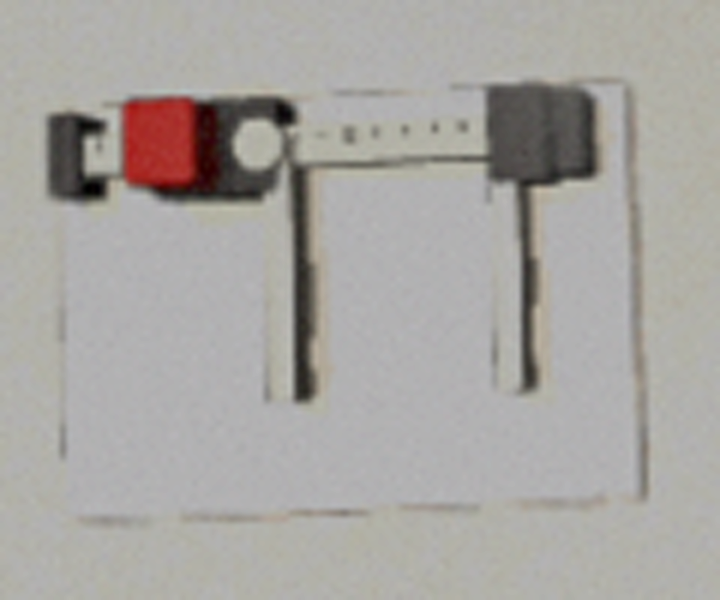

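```bash
python3 - <<'E'
from h import *
s=dict(np.load('pics/top1.npz'))
f=lambda a,b,z: onz(s,125+(a+.5)/6-.5,245+(b+.5)/6-.5,z)[:2].round(4)
for n,a,b,z in [('fixroot',492,185,.043),('fixtip',497,390,.043),('movroot',289,185,.043),('movtip',296,400,.043),('tb TL',125,100,.078),('tb TR',195,100,.078),('tb BL',125,184,.078),('tb BR',194,186,.078),('beamtop L',310,165,.044),('beamtop R',488,158,.044)]: print(n,f(a,b,z))
E
```

```text
fixroot [0.5693 0.1629]
fixtip [0.4981 0.1601]
movroot [0.5692 0.2348]
movtip [0.4943 0.2308]
tb TL [0.5958 0.2838]
tb TR [0.5958 0.2593]
tb BL [0.5671 0.283 ]
tb BR [0.5665 0.2589]
beamtop L [0.5762 0.2272]
beamtop R [0.5786 0.1643]
```

step_arm:
  steps:
    - [[-4.2,-4.3,0],[0,0,0]]
    - [[-4.2,-4.3,0],[0,0,0]]
    - [[-4.2,-4.3,0],[0,0,0]]
    - [[-4.2,-4.3,0],[0,0,0]]
    - [[-4.2,-4.3,0],[0,0,0]]
    - [[-4.2,-4.3,0],[0,0,0]]
    - [[-4.2,-4.3,0],[0,0,0]]
    - [[-4.2,-4.3,0],[0,0,0]]
    - [[-4.2,-4.3,0],[0,0,0]]
    - [[-4.2,-4.3,0],[0,0,0]]
    - [[-4.2,-4.3,0],[0,0,0]]
    - [[-4.2,-4.3,0],[0,0,0]]
  claw: 1

```text
clock: 1.6
tool_pos: [0.5049, -0.1083, 0.2576]
eef_rot: [0.209, 0.978, 0.0, -0.0]
contact_force: [0.9, -0.0, -0.2]
opening: 1.004
finger_force: 0.0
```

step_arm:
  steps:
    - [[0,0,0],[0,0,9]]
    - [[0,0,0],[0,0,9]]
    - [[0,0,0],[0,0,9]]
    - [[0,0,0],[0,0,9]]
    - [[0,0,0],[0,0,9]]
    - [[0,0,0],[0,0,9]]
    - [[0,0,0],[0,0,9.5]]
    - [[0,0,0],[0,0,0]]

```text
clock: 2.6
tool_pos: [0.5044, -0.1062, 0.2575]
eef_rot: [0.691, 0.722, -0.0, -0.0]
contact_force: [0.0, -0.2, -0.0]
opening: 0.999
finger_force: 0.0
```

```bash
python3 - <<'E'
from h import *
s=snap('wrist','w1'); print(s['position'],R.from_quat(s['rotation']).as_matrix().round(3) if len(s['rotation'])==4 else s['rotation'])
st=sensors.get_state(); print(st['tool_pos'],R.from_quat(st['eef_rot']).as_matrix().round(4))
E
```

```text
[ 0.5012803  -0.03891508  0.38345197] [[ 0.999  0.043  0.011]
 [ 0.044 -0.963 -0.266]
 [-0.001  0.266 -0.964]]
[ 0.50437417 -0.10622599  0.2574894 ] [[-4.51e-02  9.99e-01 -6.00e-04]
 [ 9.99e-01  4.51e-02 -1.00e-04]
 [-1.00e-04 -6.00e-04 -1.00e+00]]
```

View pics/w1.png

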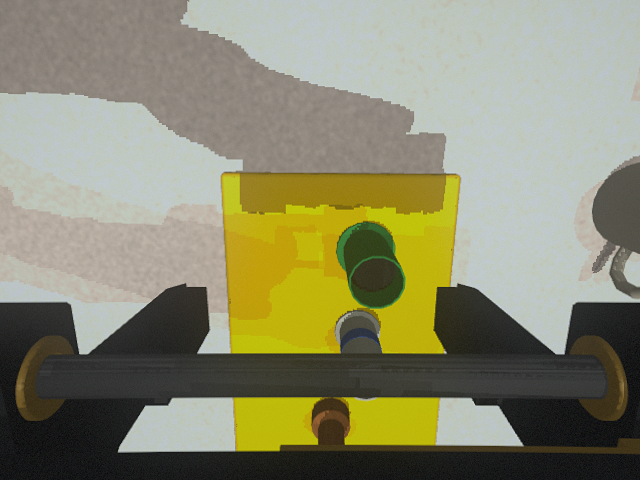

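```bash
python3 - <<'E'
from h import *
s=dict(np.load('pics/w1.npz'))
L,Rr,T=onz(s,335,328,.016),onz(s,381,326,.016),onz(s,357,309,.016)
print(L,Rr,T,(L+Rr)/2)
print('green top',onz(s,376.5,280.5,.097), onz(s,349,280,.097),onz(s,405,280,.097))
print('tube blue band edges',onz(s,341,343,.05),onz(s,381,340,.05))
E
```

```text
[ 0.52290803 -0.23083026  0.016     ] [ 0.56826386 -0.22656927  0.016     ] [ 0.54333561 -0.2094067   0.016     ] [ 0.54558594 -0.22869976  0.016     ]
green top [ 0.54708041 -0.14802571  0.097     ] [ 0.52651624 -0.14855484  0.097     ] [ 0.56829224 -0.14666096  0.097     ]
tube blue band edges [ 0.52714608 -0.22781585  0.05      ] [ 0.5631995  -0.22312189  0.05      ]
```

step_arm:
  steps:
    - [[-4.2,1.2,0],[0,0,0]]
    - [[-4.2,1.2,0],[0,0,0]]
    - [[-4.2,1.15,0],[0,0,0]]
    - [[0,0,3.5],[0,0,0]]
    - [[0,0,3.5],[0,0,0]]
    - [[0,0,3.5],[0,0,0]]
    - [[0,0,3.5],[0,0,0]]
    - [[0,0,2],[0,0,0]]
    - [[0,0,1.75],[0,0,0]]
    - [[0,0,0],[0,0,0]]
    - [[0,0,0],[0,0,0]]

```text
clock: 4.03
tool_pos: [0.5458, -0.231, 0.0808]
eef_rot: [0.692, 0.722, 0.0, 0.001]
contact_force: [0.1, 0.7, -0.4]
opening: 1.0
finger_force: 0.0
```

step_arm:
  steps:
    - [[0,0,0],[0,0,0]]
    - [[0,0,0],[0,0,0]]
    - [[0,0,0],[0,0,0]]
    - [[0,0,0],[0,0,0]]
    - [[0,0,0],[0,0,0]]
    - [[0,0,0],[0,0,0]]
  claw: -1
  grip_force: 15

```text
clock: 4.78
tool_pos: [0.5453, -0.2308, 0.0802]
eef_rot: [0.692, 0.722, 0.0, -0.0]
contact_force: [-0.4, 0.9, 0.2]
opening: 0.41
finger_force: 15.0
```

step_arm:
  steps:
    - [[0,0,-1],[0,0,0]]
    - [[0,0,-3.5],[0,0,0]]
    - [[0,0,-3.5],[0,0,0]]
    - [[0,0,-3.5],[0,0,0]]
    - [[0,0,-3.5],[0,0,0]]
    - [[4.2,0,0],[0,0,0]]
    - [[4.8,0,0],[0,0,0]]
    - [[4.8,0,0],[0,0,0]]
    - [[4.8,0,0],[0,0,0]]
    - [[4.8,0,0],[0,0,0]]
    - [[4.8,0,0],[0,0,0]]
    - [[4.8,0,0],[0,0,0]]

```text
clock: 6.28
tool_pos: [0.5312, 0.1004, 0.2308]
eef_rot: [0.692, 0.722, 0.0, 0.0]
contact_force: [1.4, -0.3, -2.1]
opening: 0.405
finger_force: 15.0
```

step_arm:
  steps:
    - [[0,0,0],[0,0,0]]
    - [[0,0,0],[0,0,0]]
    - [[0,0,0],[0,0,0]]

```text
clock: 6.65
tool_pos: [0.5316, 0.097, 0.2304]
eef_rot: [0.693, 0.721, -0.0, 0.0]
contact_force: [1.3, -0.8, -0.6]
opening: 0.413
finger_force: 15.0
```

```bash
python3 - <<'E'
from h import *
s=snap('wrist','w2'); print(s['position'])
st=sensors.get_state(); print(st['tool_pos'],st['opening'])
cv2.imwrite('pics/w2b.png',np.clip(s['img'][:,:,::-1].astype(float)*1.2,0,255).astype(np.uint8))
E
```

```text
[0.5287469  0.16435489 0.35638673]
[0.53162802 0.09713086 0.23039227] 0.4090766025978718
```

View pics/w2b.png

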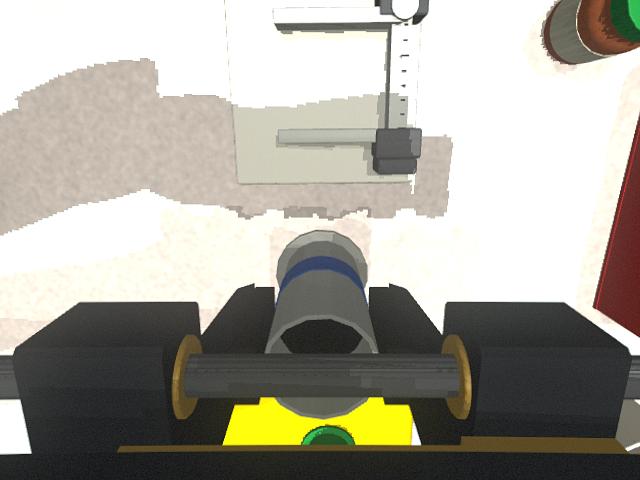

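```bash
python3 - <<'E'
from h import *
s=dict(np.load('pics/w2.npz'))
a,b=onz(s,278,130,.043),onz(s,372,128.5,.043)
print(a,b,np.degrees(np.arctan2(b[1]-a[1],b[0]-a[0])))
print('flange',onz(s,277,269,.166),onz(s,369,267,.166),onz(s,321,231,.166))
for p in [(228,0),(238,184),(413,180)]: print(onz(s,*p,.01))
cv2.imwrite('pics/w2c.png',cv2.resize(s['img'][0:160,220:440,::-1],None,fx=3.6,fy=3.6,interpolation=cv2.INTER_CUBIC))
E
```

```text
[0.49672719 0.1602738  0.043     ] [0.56615783 0.16406075 0.043     ] 3.121983272143581
flange [0.50949628 0.09562971 0.166     ] [0.55479508 0.09845874 0.166     ] [0.53044163 0.11582359 0.166     ]
[0.45505514 0.25211848 0.01      ]
[0.45995389 0.11434081 0.01      ]
[0.60775429 0.12352016 0.01      ]
```

View pics/w2c.png

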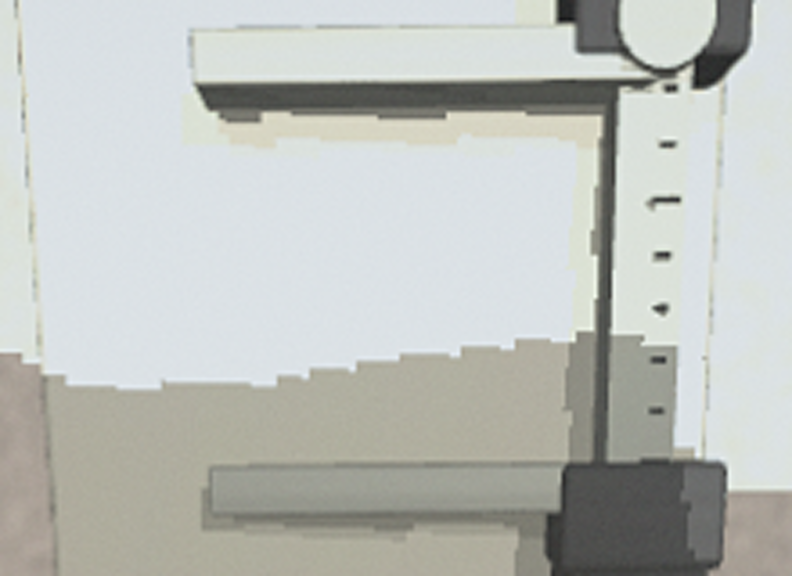

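step_arm:
  steps:
    - [[3.4,0.1,0],[0,0,0]]
    - [[3.4,0.1,0],[0,0,0]]
    - [[3.3,0.1,0],[0,0,0]]
    - [[0,0,3],[0,0,0]]
    - [[0,0,3],[0,0,0]]
    - [[0,0,2],[0,0,0]]
    - [[0,0,0],[0,0,0]]
    - [[0,0,0],[0,0,0]]

```text
clock: 7.7
tool_pos: [0.5311, 0.1995, 0.151]
eef_rot: [0.693, 0.721, 0.001, 0.0]
contact_force: [0.3, -1.0, -0.5]
opening: 0.409
finger_force: 15.0
```

step_arm:
  steps:
    - [[-0.1,0,2],[0,0,0]]
    - [[0,0,2],[0,0,0]]
    - [[0,0,1.5],[0,0,0]]
    - [[0,0,1.3],[0,0,0]]
    - [[0,0,0],[0,0,0]]
    - [[-0.4,0,0],[0,0,0]]
    - [[-0.4,0,0],[0,0,0]]
    - [[-0.2,0,0],[0,0,0]]
    - [[0,0,0],[0,0,0]]

```text
clock: 8.82
tool_pos: [0.5309, 0.1887, 0.0824]
eef_rot: [0.692, 0.722, 0.0, 0.0]
contact_force: [-0.2, 0.4, -1.9]
opening: 0.411
finger_force: 15.0
```

```bash
python3 - <<'E'
from h import *
s=snap('wrist','w3'); print(s['position'],sensors.get_state()['tool_pos'])
t=snap('scene','s3')
u,v=map(int,proj(t,(.53,.2,.05)))
a=cv2.resize(s['img'],(480,360)); b=cv2.resize(t['img'][v-60:v+60,u-80:u+80],(480,360),interpolation=cv2.INTER_CUBIC); print(u,v)
cv2.imwrite('pics/m3.png',cv2.resize(np.hstack([a,b]),(800,300))[:,:,::-1])
E
```

```text
[0.52786927 0.25592942 0.20847798] [0.53087406 0.18897357 0.08237391]
463 204
```

View pics/m3.png

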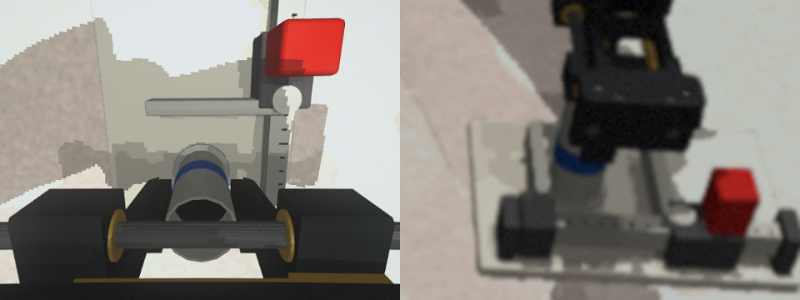

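step_arm:
  steps:
    - [[0,0,0.15],[0,0,0]]
    - [[0,0,0.15],[0,0,0]]
    - [[0,0,0.05],[0,0,0]]
    - [[0,0,0],[0,0,0]]
    - [[0,0,0],[0,0,0]]

```text
clock: 9.55
tool_pos: [0.5308, 0.189, 0.0787]
eef_rot: [0.692, 0.722, 0.0, -0.0]
contact_force: [0.3, -0.2, -0.7]
opening: 0.41
finger_force: 15.0
```

step_arm:
  steps:
    - [[0,0,0.05],[0,0,0]]
    - [[0,0,0.05],[0,0,0]]
    - [[0,0,0],[0,0,0]]
    - [[0,0,0],[0,0,0]]

```text
clock: 10.05
tool_pos: [0.5309, 0.189, 0.0781]
eef_rot: [0.692, 0.722, 0.0, 0.0]
contact_force: [-0.5, -1.4, 4.7]
opening: 0.409
finger_force: 15.0
```

step_arm:
  steps:
    - [[0,0,0],[0,0,0]]
    - [[0,0,0],[0,0,0]]
    - [[0,0,0],[0,0,0]]
    - [[0,0,0],[0,0,0]]
    - [[0,0,-1],[0,0,0]]
    - [[0,0,-2],[0,0,0]]
    - [[0,0,-3],[0,0,0]]
    - [[0,0,-3],[0,0,0]]
    - [[0,0,-1.2],[0,0,0]]
    - [[0,0,0],[0,0,0]]
  claw: 0.2

```text
clock: 11.3
tool_pos: [0.5311, 0.1892, 0.1804]
eef_rot: [0.692, 0.722, 0.001, 0.0]
contact_force: [0.1, 0.9, -0.3]
opening: 0.601
finger_force: 0.0
```

```bash
python3 - <<'E'
from h import *
s=snap('wrist','w4'); print(s['position'],sensors.get_state()['tool_pos'])
t=snap('top','t4')
a=cv2.resize(s['img'],(400,300)); b=cv2.resize(t['img'][245:335,125:245],(400,300),interpolation=cv2.INTER_CUBIC)
cv2.imwrite('pics/m4.png',np.clip(np.hstack([a,b])[:,:,::-1]*1.3,0,255).astype(np.uint8))
E
```

```text
[0.52784272 0.25630106 0.3064461 ] [0.5305078  0.18899166 0.17948048]
```

View pics/m4.png

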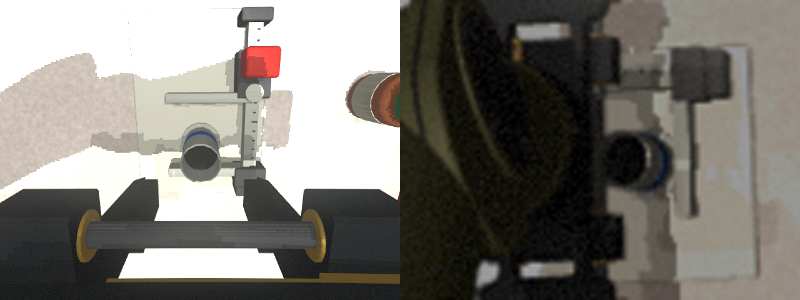

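step_arm:
  steps:
    - [[3,1.4,0],[0,0,0]]
    - [[3,1.4,0],[0,0,0]]
    - [[3,1.4,0],[0,0,0]]
    - [[3,1.3,0],[0,0,0]]
    - [[0,0,0],[0,0,0]]
    - [[0,0,2],[0,0,0]]
    - [[0,0,2],[0,0,0]]
    - [[0,0,0],[0,0,0]]
    - [[0,0,0],[0,0,0]]
  claw: -1
  grip_force: 15

```text
clock: 12.52
tool_pos: [0.5809, 0.3104, 0.1399]
eef_rot: [0.692, 0.721, -0.0, 0.0]
contact_force: [-0.5, 1.2, 0.1]
opening: 0.006
finger_force: 0.0
```

```bash
python3 - <<'E'
from h import *
s=dict(np.load('pics/w4.npz'))
for u,v in [(246,46),(280,46),(245.5,73),(281,73)]: print(onz(s,u*1.6,v*1.6,.078))
st=sensors.get_state();print(st['tool_pos'],st['opening'],st['contact_force'])
E
```

```text
[0.56451226 0.28435371 0.078     ]
[0.59268195 0.28541344 0.078     ]
[0.56605997 0.26299628 0.078     ]
[0.59630635 0.26416395 0.078     ]
[0.58086324 0.31044821 0.13988693] 0.006189162858421328 [-0.46901133  1.20281271  0.06224462]
```

step_arm:
  steps:
    - [[0,0,2.5],[0,0,0]]
    - [[0,0,2.5],[0,0,0]]
    - [[0,0,1.9],[0,0,0]]
    - [[0,0,0],[0,0,0]]
    - [[-0.5,0,0],[0,0,0]]
    - [[-0.5,0,0],[0,0,0]]
    - [[0,0,0],[0,0,0]]
    - [[0,0,0],[0,0,0]]

```text
clock: 13.52
tool_pos: [0.5813, 0.3013, 0.0711]
eef_rot: [0.692, 0.722, 0.0, 0.0]
contact_force: [0.1, 0.1, 0.7]
opening: 0.01
finger_force: 0.0
```

step_arm:
  steps:
    - [[-0.3,0,0],[0,0,0]]
    - [[-0.3,0,0],[0,0,0]]
    - [[-0.3,0,0],[0,0,0]]
    - [[-0.3,0,0],[0,0,0]]
    - [[-0.3,0,0],[0,0,0]]
    - [[-0.3,0,0],[0,0,0]]
    - [[-0.3,0,0],[0,0,0]]
    - [[-0.3,0,0],[0,0,0]]
    - [[-0.3,0,0],[0,0,0]]

```text
clock: 14.65
tool_pos: [0.5824, 0.274, 0.0708]
eef_rot: [0.692, 0.722, 0.0, 0.0]
contact_force: [1.3, 4.3, 0.4]
opening: 0.009
finger_force: 2.1
```

```bash
python3 - <<'E'
from h import *
s=snap('wrist','w5'); st=sensors.get_state(); print(st['tool_pos'],st['contact_force'])
cv2.imwrite('pics/w5b.png',cv2.resize(s['img'][:,:,::-1],(640,480)))
E
```

```text
[0.58240532 0.27334667 0.07076948] [-0.46454749  3.43181361  0.54697877]
```

View pics/w5b.png

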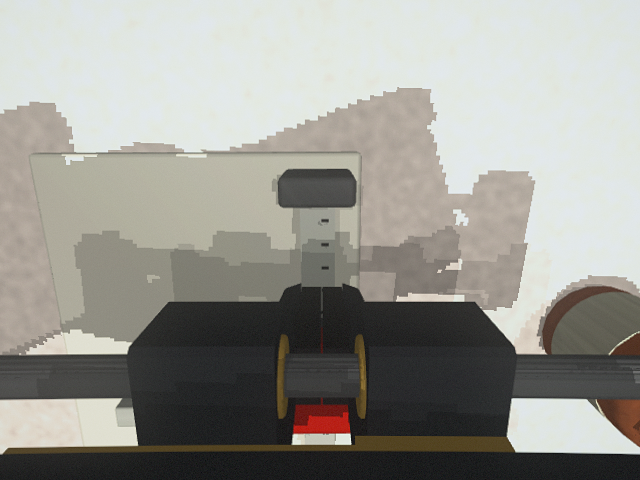

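step_arm:
  steps:
    - [[-0.2,0,0],[0,0,0]]
    - [[-0.2,0,0],[0,0,0]]
    - [[-0.2,0,0],[0,0,0]]
    - [[-0.1,0,0],[0,0,0]]
    - [[-0.1,0,0],[0,0,0]]
    - [[0,0,0],[0,0,0]]

```text
clock: 15.45
tool_pos: [0.5827, 0.2663, 0.0708]
eef_rot: [0.692, 0.722, 0.0, 0.0]
contact_force: [0.2, 4.3, -0.6]
opening: 0.005
finger_force: 2.2
```

step_arm:
  steps:
    - [[-0.05,0,0],[0,0,0]]
    - [[-0.05,0,0],[0,0,0]]

```text
clock: 15.7
tool_pos: [0.5828, 0.2654, 0.0708]
eef_rot: [0.692, 0.722, 0.0, 0.0]
contact_force: [1.3, 4.7, 0.2]
opening: 0.001
finger_force: 2.4
```

step_arm:
  steps:
    - [[-0.04,0,0],[0,0,0]]
    - [[-0.04,0,0],[0,0,0]]

```text
clock: 15.95
tool_pos: [0.5828, 0.2645, 0.0708]
eef_rot: [0.692, 0.722, 0.0, 0.0]
contact_force: [1.7, 4.2, -0.1]
opening: 0.006
finger_force: 2.3
```

step_arm:
  steps:
    - [[-0.04,0,0],[0,0,0]]
    - [[-0.04,0,0],[0,0,0]]
    - [[-0.04,0,0],[0,0,0]]

```text
clock: 16.32
tool_pos: [0.5829, 0.2632, 0.0708]
eef_rot: [0.692, 0.722, 0.0, 0.0]
contact_force: [1.3, 4.7, -0.1]
opening: 0.004
finger_force: 2.4
```

step_arm:
  steps:
    - [[-0.04,0,0],[0,0,0]]
    - [[-0.04,0,0],[0,0,0]]

```text
clock: 16.58
tool_pos: [0.5829, 0.263, 0.0708]
eef_rot: [0.692, 0.722, 0.001, -0.0]
contact_force: [1.6, 5.9, -0.4]
opening: 0.006
finger_force: 3.0
```

step_arm:
  steps:
    - [[-0.03,0,0],[0,0,0]]
    - [[-0.03,0,0],[0,0,0]]

```text
clock: 16.82
tool_pos: [0.5829, 0.2629, 0.0708]
eef_rot: [0.692, 0.722, 0.001, -0.0]
contact_force: [1.2, 6.7, 0.2]
opening: 0.008
finger_force: 3.3
```

step_arm:
  steps:
    - [[-0.03,0,0],[0,0,0]]
    - [[-0.03,0,0],[0,0,0]]
    - [[0,0,0],[0,0,0]]
    - [[0,0,0],[0,0,0]]

```text
clock: 17.32
tool_pos: [0.5829, 0.2628, 0.0708]
eef_rot: [0.692, 0.722, 0.001, -0.001]
contact_force: [1.1, 6.6, -1.0]
opening: 0.004
finger_force: 3.5
```

step_arm:
  steps:
    - [[-0.05,0,0],[0,0,0]]
    - [[0,0,0],[0,0,0]]
    - [[0,0,0],[0,0,0]]

```text
clock: 17.7
tool_pos: [0.5829, 0.2627, 0.0708]
eef_rot: [0.692, 0.722, 0.001, -0.001]
contact_force: [1.3, 7.7, -1.2]
opening: 0.008
finger_force: 3.8
```

step_arm:
  steps:
    - [[0.2,0,0],[0,0,0]]
    - [[0.4,0,0],[0,0,0]]
    - [[0.8,0,0],[0,0,0]]
    - [[1,0,0],[0,0,0]]
    - [[0,0,-2],[0,0,0]]
    - [[0,0,-4],[0,0,0]]
    - [[0,0,-4],[0,0,0]]
    - [[4,0,-2],[0,0,0]]
    - [[3,0,0],[0,0,0]]
    - [[0,0,0],[0,0,0]]
    - [[0,0,0],[0,0,0]]

```text
clock: 19.08
tool_pos: [0.5792, 0.353, 0.1913]
eef_rot: [0.693, 0.721, -0.0, 0.001]
contact_force: [0.1, -0.7, -0.7]
opening: 0.008
finger_force: 0.0
```

```bash
python3 - <<'E'
from h import *
t=snap('scene','s6'); w=snap('wrist','w6')
st=sensors.get_state(); print(st['tool_pos'],st['contact_force'],st['clock'])
a=cv2.resize(t['img'][100:300,100:560],(460,200)); b=cv2.resize(t['img'][180:270,400:550],(340,204),interpolation=cv2.INTER_CUBIC)
m=np.zeros((560,800,3),np.uint8); m[:200,:460]=a; m[:204,460:]=b; m[205:555,:466]=cv2.resize(w['img'],(466,350)); 
t=snap('top','t6'); m[210:460,470:800]=cv2.resize(t['img'][245:345,125:257],(330,250),interpolation=cv2.INTER_CUBIC)
cv2.imwrite('pics/m6.png',m[:,:,::-1])
E
```

```text
[0.57943488 0.35243361 0.19094691] [ 0.32104586 -0.41641637 -0.03866735] 19.175
```

View pics/m6.png

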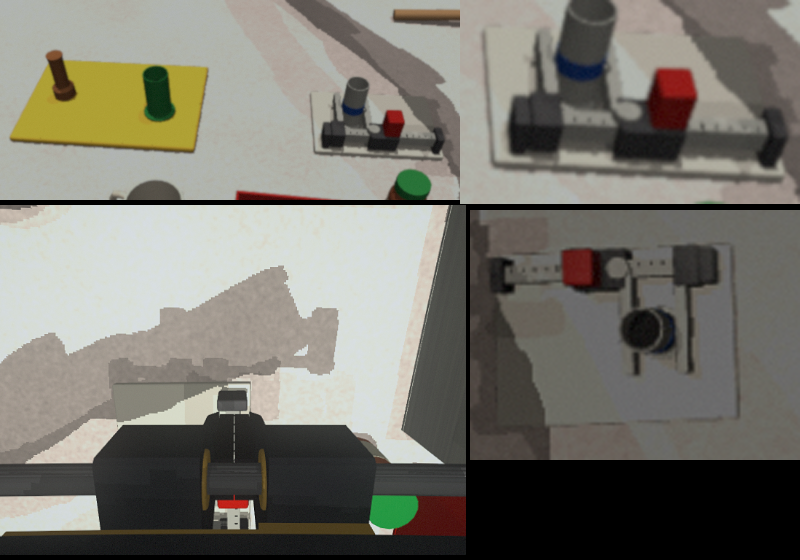

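```bash
python3 -c "
from plant import finish_job
print(finish_job())"
```

```text
the job is handed in; nothing more can be done
None
```

The blue-banded steel tube is standing upright in the caliper, held between both blades with an estimated 3 N; the hand is clear and the job was handed in at about 19 s, with nothing else on the board or the mug touched by the arm.

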